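# Peg a printed cup and hold the curing shutter open

## Robot

A 6-joint arm with a two-finger parallel gripper is mounted at the origin on the work surface. World frame = base frame: x ahead of the robot, y to its left, z up, the work surface at z = 0. Lengths are in m, angles in rad, forces in N, time in s.
With the tool pointing down it reaches from about 0.4 to 0.825 m from the base axis. Payload 7 kg.
Tool frame: the origin (TCP) lies on the centre line of the jaws, within the pads' length; the fingertips stand 22 mm ahead of it and the grasp point (between the pads) lies 3 mm ahead of it; z points along the fingers, y is the line along which they close (so a half turn about z gives the same grasp; the last joint's range is limited). The gripper opens to 88 mm and grips with 3 to 60 N. Pads are 19 mm wide; open, the fingers measure 130 mm over their backs; the gripper's body (78 mm by 193 mm) begins 47 mm behind the grasp point.
Start: joints at [-0.833, 0.359, 0.012, 0, -1.224, -0.288], TCP at [0.293, -0.608, 0.249] pointing down, gripper open.
Joint ranges: [-3.07, 3.07], [-1.43, 2.12], [-1.02, 1.25], [-3.03, 1.67], [-3.05, -0], [-3.03, 3.03]. Speed limits (rad/s): [2.39, 2.39, 3.01, 3.14, 3.14, 3.14].

## Interface

Orientations are given as [roll, pitch, yaw] about the fixed x, y, z axes, in that order (R = Rz(yaw) Ry(pitch) Rx(roll)).
In Python, from station import arm gives the robot as it stands.
- The arm moves only by the tool arm_command, never from a script. Its argument "series" is one flat list of numbers, 7 for each row, row after row: the turn, a rotation vector about the tool's x, y, z each as a share of 90 degrees, from -1 to 1, then the shift along the tool's x, y, z each as a share of 0.1 m, from -1 to 1, then the opening, from 0 (shut) to 1 (fully open). A call has 1 to 8 rows; each row is the pose to reach, as a shift and turn from the pose commanded when the call began, along the tool's axes at that moment; what a row does not reach only later rows make up. A row lasts 1/8 s, in which the tool goes at most 62.5 mm and 10.7 degrees, less where a joint would pass 70% of its speed; a pose out of reach is approached as far as the arm can. A call with a number of a shift or a turn outside -1 to 1 is refused whole. A call with a gripper value outside its range is refused whole. The fingers move at their own pace and stop on an object; "force" is the grip in N (left out, the last holds). Time passes only in rows, so rows that repeat a pose let the fingers close. It gives the time, the measured TCP pose, the force, the opening and the grip force at its end, in the units of the state.
- arm.get_state(): the state, without advancing time (a new reading comes with each control period).
- arm.grab_frame(name): name is "scene" or "top" or "wrist"; returns the picture (480x640x3 uint8, blue, green, red); there is no depth.
- arm.camera_model(name): a dict with "fovy" (degrees; the focal length in pixels is half the picture's height over the tangent of half this angle, whatever the lens; pixels are square), "cx", "cy" (the principal point, pixels), "D" ([k1, k2, p1, p2, k3] as OpenCV has them; the pictures are not rectified), "pose" (4x4, takes a point from camera to world coordinates). Camera axes: x right, y down, z forward; pixel columns grow to the right and rows downward; lengths in m; the calibration is good to about 2 mm. A picture is of the moment at which its call begins: read the wrist's pose just before it. camera_model takes no time and is no camera call; for the wrist camera it gives the pose at the moment of the call.
- arm.job_done(): hands the job in; it is judged then, once.
The state is a dict: "t": time; "q": joint angles; "qd": joint speeds; "joint_efforts": joint torques, N m; "eef_pos": TCP position; "ee_rot": TCP orientation; "force": force on the tool from outside, world axes, zero at the start; "moment": the same for the moment, N m; "width": finger opening in m; "gripper_force": force on a finger pad.
Only numpy, scipy, OpenCV 4.12 (cv2) and the standard library are available. Lean on these libraries where they do the work, as an engineer would, in place of code of your own. Each camera call takes 0.05 s, during which the arm holds its last target. There are 200 camera calls.

## Task

Take the yellow printed cup off the sloping drip rack, put it upside down over the upright peg of the curing station so that its rim sits flat on the round plate, and let go of it. Then take the orange grip on top of the lamp housing and pull the shutter towards the robot, against its return spring, until its pointer stands at the red mark, and finish while still holding it there: do not let go. Leave everything else where it stands.

Things in the scene. Friction and masses are not known exactly. Their poses are not given: they have to be found in the camera images.
- cup: Yellow printed cup, a straight cylinder: outer diameter 50 mm, height 90 mm, wall 3.5 mm (bore 43 mm, 86 mm deep), about 60 g. Origin at the centre of the outside of its closed bottom; +z runs along its axis to the open mouth. At the start it lies on the rack, bottom end high, mouth downhill: +z points 30 degrees below level, roughly to the robot. Its sides are free for fingers.
- cup_rim (a point): Centre of the cup's open mouth, 90 mm from its bottom along its +z. Axes as the cup.
- rack: Fixed drip rack: grey base 170 x 70 x 8 mm, two steel rods (8 mm thick, 30 mm apart) sloping 30 degrees, low end to its -x with a low stop against which the cup's rim leans. Origin on the table under its centre, z up. The cup's axis lies in its x-z plane, the cup's middle 80 mm above the table. Rods and legs stay within 23 mm of that plane, below the cup's sides.
- station: Fixed curing station: grey slab, 230 mm in x, y from -175 to +145 mm, 14 mm thick, with the peg at its +y side and a white lamp housing at its -y side (200 mm in x, y from -165 to -47 mm, top 130 mm above the table). Origin on the table, z up; its -x side faces the robot (yaw within 0.2 rad).
- peg_plate (a point): Centre of the top of the round steel plate (76 mm diameter) on the station at which the white peg rises, 28 mm above the table; the cup's rim must rest on this plate. Axes as the station.
- peg_tip (a point): Top of the white upright peg: 24 mm diameter, round-ended, 64 mm tall above the plate (92 mm above the table).
- shutter: Lamp shutter: black carriage 50 (x) by 60 mm (y) on the housing's top, with orange grip tab and a dark blade before the violet window. Slides along the station's -x (to the robot) up to 90 mm; a spring pulls it shut with 4 N when closed plus 1 N per 10 mm. Origin under the carriage, 130 mm above the table, closed at x +30, y -76 mm in the station's frame. Axes as the station.
- shutter_grip (a point): Point to pinch on the orange grip tab, 165 mm above the table. The tab is 14 mm thick along the station's x, 32 mm wide along y, and stands from 139 to 184 mm above the table; pinch it from above with the fingers closing along the station's x. Carriage top below it at 139 mm.
- shutter_pointer (a point): Middle of the free end of the thin black pointer (3 mm wide) that sticks out from the carriage along the station's -y, at the same x as the grip, 64 mm from it in y.
- mark: Red mark, a fixed block 10 (x) by 20 (y) by 6 mm high on the scale on the housing's top; origin under its centre, 130 mm above the table, axes as the station. It stands 30 to 65 mm towards the station's -x from the closed pointer. The pointer is at the mark when both have the same x in the station's frame, within half the mark's width (5 mm).
- grey_cup: Bystander: grey cup of the same size as the yellow one, standing upright behind the rack. Origin under its centre.
- pasta_model: Bystander: printed model of a pasta dish, yellow with red middle and two dark balls, 115 mm across, 65 mm high. Origin under its centre.
- meatball: Bystander: dark brown printed ball with a flat foot, 42 mm across, 37 mm high, in front of the station. Origin under its centre.
- scraper: Bystander: scraper with a wooden handle and a flat steel blade, lying flat beside the rack, about 280 mm long.
There are look-alikes about, which are no part of the job. Of the things like the cup, leave any that is blue or turquoise; of the rest the smaller one is meant.

How it is judged:
By the outcome, as a careful person would: the job done as asked, in the order asked, and still so for the second after the job is handed in, while the arm keeps its last pose, push and grip.
It also fails if it takes over 54 s, if anything falls off the work surface, if the arm or the gripper's body presses on something with over 40 N, if the wrist force passes 120 N, or if a joint passes its speed limit or range.

## Working session

There is one attempt and no reset: what is moved stays moved. The work goes in short steps, Python scripts to look and compute and a tool call to move; the robot and the scene stay as the last step left them, time stands still between calls to the robot, and variables do not carry over. Pictures are saved under pics/ and viewed, at most 10 in all, crops included, and the job is handed in when it is done.

Besides the shell and the picture viewer there is one more tool, called as a command line: name --argument value ..., lists and objects as JSON in quotes. arm_command: Moves the arm, as the interface text tells. Its arguments: {"type":"object","properties":{"series":{"type":"array"},"force":{"type":"number"}},"required":["series"]}

```bash
mkdir -p pics; ls; python3 - <<'E'
from station import arm
import cv2
s=arm.get_state();print({k:s[k] for k in('t','q','eef_pos','ee_rot','width','force')})
for n in('scene','top'):
    cv2.imwrite(f'pics/{n}0.png',arm.grab_frame(n));print(n,arm.camera_model(n))
print(arm.camera_model('wrist'))
E
```

```text
pics
{'t': 0.0, 'q': array([-8.32924987e-01,  3.59407975e-01,  1.10766878e-02, -3.52438508e-04,
       -1.22414164e+00, -2.88095342e-01]), 'eef_pos': array([ 0.29324048, -0.60746616,  0.24761639]), 'ee_rot': array([ 3.13989101e+00, -1.58752330e-04, -2.69193654e+00]), 'width': 0.08770693455070001, 'force': array([-0.36920055, -0.07224599, -0.72364153])}
scene {'fovy': 49.245032537079574, 'cx': 323.8509370535049, 'cy': 232.72171044684742, 'D': array([-0.01960952,  0.        ,  0.        ,  0.        ,  0.        ]), 'pose': array([[-0.8308655 ,  0.35331938, -0.4299162 ,  0.9355282 ],
       [ 0.55643309,  0.53678612, -0.6342262 ,  0.63316984],
       [ 0.00668864, -0.76617627, -0.64259567,  0.74803432],
       [ 0.        ,  0.        ,  0.        ,  1.        ]])}
top {'fovy': 49.71045555233341, 'cx': 323.83410531291304, 'cy': 246.03512935837588, 'D': array([0.03073532, 0.        , 0.        , 0.        , 0.        ]), 'pose': array([[-1.37467261e-02, -9.97234481e-01,  7.30370962e-02,
         4.56228753e-01],
       [-9.99904925e-01,  1.37889776e-02,  7.42741122e-05,
        -4.79367643e-03],
       [-1.08117559e-03, -7.30291311e-02, -9.97329222e-01,
         1.21747627e+00],
       [ 0.00000000e+00,  0.00000000e+00,  0.00000000e+00,
         1.00000000e+00]])}
{'fovy': 58.90709803950984, 'cx': 317.72337890734354, 'cy': 234.09482518230533, 'D': array([-0.06643423,  0.        ,  0.        ,  0.        ,  0.        ]), 'pose': array([[-4.35417448e-01,  8.72263197e-01,  2.22639979e-01,
         2.32950956e-01],
       [ 9.00228334e-01,  4.21679508e-01,  1.08514240e-01,
        -6.36619823e-01],
       [ 7.70261398e-04,  2.47675811e-01, -9.68842660e-01,
         3.82854554e-01],
       [ 0.00000000e+00,  0.00000000e+00,  0.00000000e+00,
         1.00000000e+00]])}
```

View pics/scene0.png

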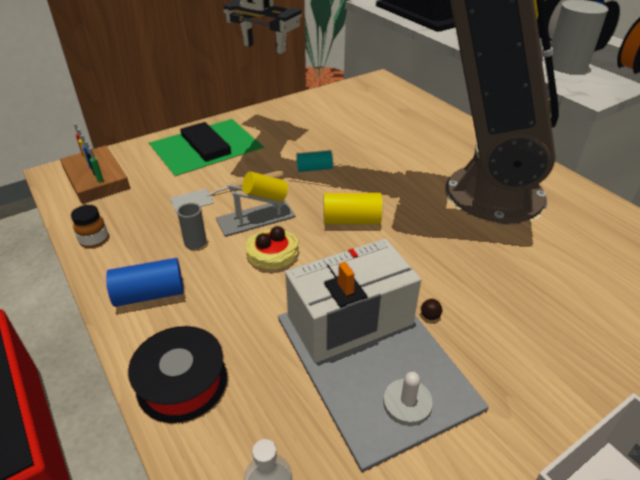

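View pics/top0.png

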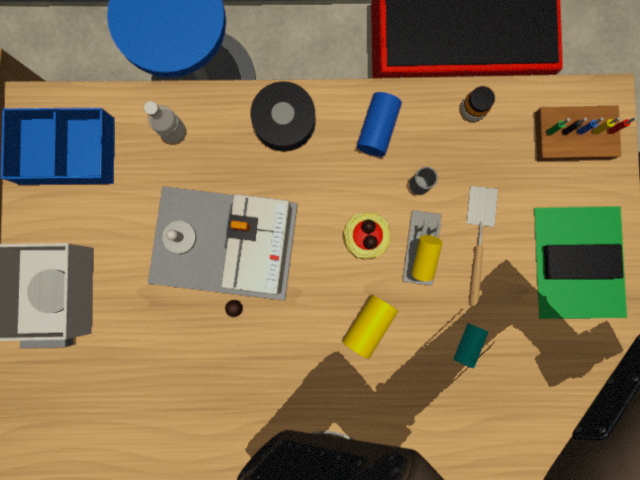

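Top view: yellow cup on rack at (427,258). Look-alikes are the larger yellow cylinder on the table at (370,326), blue at (379,124), turquoise at (471,345) and the grey cup at (423,181). I choose the one on the rack, which is also at (265,187) in the scene view, and check it in a close crop.

```bash
python3 - <<'E'
import cv2,numpy as np
def crop(n,x,y,w,h,k,step=10):
    im=cv2.resize(cv2.imread(f'pics/{n}0.png')[y:y+h,x:x+w],None,fx=k,fy=k,interpolation=cv2.INTER_CUBIC)
    for c in range(-(-x//step)*step,x+w,step):
        X=int((c-x+.5)*k);cv2.line(im,(X,0),(X,6),(255,0,255),1);cv2.putText(im,str(c),(X-9,16),0,.32,(255,0,255),1)
    for r in range(-(-y//step)*step,y+h,step):
        Y=int((r-y+.5)*k);cv2.line(im,(0,Y),(6,Y),(255,0,255),1);cv2.putText(im,str(r),(8,Y+4),0,.32,(255,0,255),1)
    return im
a=crop('top',395,200,66,100,6);b=crop('scene',212,165,66,100,6);b=crop('scene',210,160,66*1+14,100,5)
b=cv2.copyMakeBorder(b,0,100,0,0,cv2.BORDER_CONSTANT)
cv2.imwrite('pics/c1.png',np.hstack([a,b]))
a=crop('top',145,180,156,122,2.5,20)
a=crop('top',148,180,154,126,5,10)[:600,:800]
cv2.imwrite('pics/c2.png',a[:, :770])
cv2.imwrite('pics/c3.png',crop('scene',280,235,210,225,2.6,10))
E
```

```text
(no output)
```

View pics/c1.png

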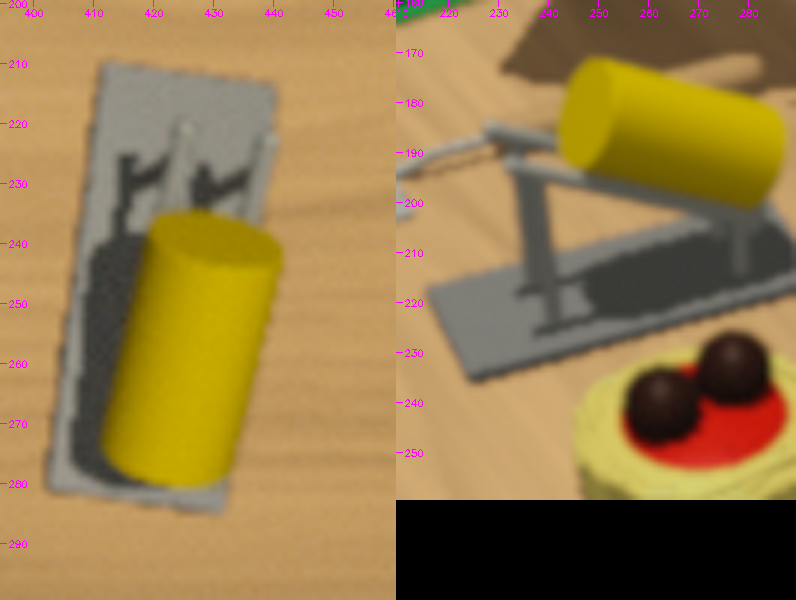

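View pics/c2.png

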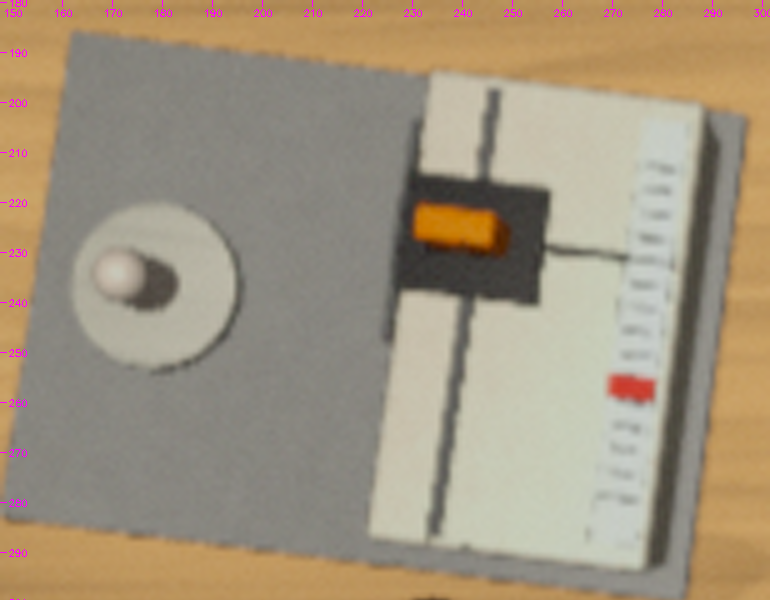

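View pics/c3.png

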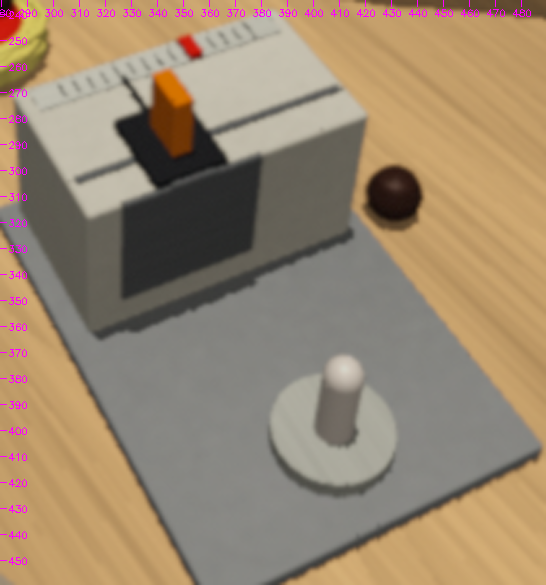

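The scene shows only one yellow cup on the rack, narrower than the yellow cylinder on the table: it is the one meant. Station in the top view: peg dome (171.5,234), plate (178.3,236.5), tab top (238.3,224.8), pointer end about (272,231.5), mark (272.5,257.3). Scene view: dome (411.4,378), plate (408,400), tab (347,269), mark (352,244). Next I fit the geometry.

```bash
cat >h.py <<'E'
import cv2,numpy as np
from scipy.optimize import minimize,least_squares
from scipy.spatial.transform import Rotation as Ro
from station import arm
def K(m):
    f=240/np.tan(np.radians(m['fovy'])/2);return np.array([[f,0,m['cx']],[0,f,m['cy']],[0,0,1]])
def proj(m,P):
    T=np.linalg.inv(m['pose']);P=np.atleast_2d(np.asarray(P,float))
    return cv2.projectPoints(P,cv2.Rodrigues(T[:3,:3])[0],T[:3,3],K(m),m['D'])[0][:,0]
def tri(obs):  # [(model,uv),...]
    r=least_squares(lambda p:np.concatenate([proj(m,p)[0]-uv for m,uv in obs]),[.45,0,.1]);return r.x,np.sqrt(np.mean(r.fun**2))
def cyl(mid,yaw,dip,r=.025,L=.09):
    a=np.array([-np.cos(dip)*np.cos(yaw),-np.cos(dip)*np.sin(yaw),-np.sin(dip)])
    u=np.array([-np.sin(yaw),np.cos(yaw),0]);v=np.cross(a,u);t=np.linspace(0,2*np.pi,48)[:,None]
    ring=r*(np.cos(t)*u+np.sin(t)*v);return np.vstack([mid+a*L/2+ring,mid-a*L/2+ring])
def mask(m,P,box,k=4):
    x,y,w,h=box;hull=cv2.convexHull(((proj(m,P)-[x,y]+.5)*k).astype(np.float32))
    M=np.zeros((h*k,w*k),np.uint8);cv2.fillConvexPoly(M,np.round(hull*16).astype(np.int32),255,shift=4)
    return cv2.resize(M,(w,h),interpolation=cv2.INTER_AREA)/255.
def tool(s):  return Ro.from_euler('xyz',s['ee_rot'])
def rel(s,p,R): # (turn,shift) shares from state s to world pose p,R
    T=tool(s);return (T.inv()*R).as_rotvec()/(np.pi/2),T.inv().apply(np.asarray(p)-s['eef_pos'])/.1
E
python3 - <<'E'
from h import *
mt,ms=arm.camera_model('top'),arm.camera_model('scene')
for n,a,b in[('dome c',(171.5,234),(411.4,378)),('plate',(178.3,236.5),(408,400)),('tab',(238.3,224.8),(347,269)),('mark',(272.5,257.3),(352,244)),('ptr',(272,231.5),(326.7,265))]:
    p,e=tri([(mt,a),(ms,b)]);print(n,p.round(4),'px',e.round(2))
# station from slab corners
C=[(.115,.145),(.115,-.175),(-.115,.145),(-.115,-.175)];uv=np.array([(162,186),(297,203.5),(149,284),(285,299)])
def f(q):
    c,s=np.cos(q[2]),np.sin(q[2]);P=[(q[0]+c*x-s*y,q[1]+s*x+c*y,.014) for x,y in C];return (proj(mt,P)-uv).ravel()
r=least_squares(f,[.47,.25,0]);print('station',r.x.round(4),r.fun.round(1))
boxes=[(mt,'top',(400,225,50,65)),(ms,'scene',(235,165,60,48))];tgt=[]
for m,n,(x,y,w,h) in boxes:
    im=cv2.imread(f'pics/{n}0.png')[y:y+h,x:x+w];H=cv2.cvtColor(im,cv2.COLOR_BGR2HSV)
    tgt.append(((H[...,1]>215)&(H[...,0]>20)&(H[...,0]<35)).astype(float));print(tgt[-1].sum())
g=lambda q:sum(np.abs(mask(m,cyl(q[:3],q[3],q[4]),b)-t).sum() for (m,n,b),t in zip(boxes,tgt))
best=min((minimize(g,[x,-.235,.08,y,.52],method='Nelder-Mead',options=dict(initial_simplex=np.array([x,-.235,.08,y,.52])+np.vstack([np.zeros(5),np.diag([.01,.01,.01,.1,.1])]),maxiter=600)) for x in(.43,.45) for y in(-.2,0,.2)),key=lambda r:r.fun)
print('cup mid,yaw,dip',best.x.round(4),best.fun)
E
```

```text
dome c [0.57   0.3289 0.0846] px 0.09
plate [0.5696 0.3302 0.0274] px 0.14
tab [0.5763 0.1671 0.1823] px 0.34
mark [0.5138 0.0999 0.1546] px 0.58
ptr [0.5686 0.1028 0.1358] px 0.4
station [ 0.5572  0.2438 -0.1315] [-0.1  0.2  0.6 -1.3 -1.1 -0.   0.6  1.2]
953.0
890.0
cup mid,yaw,dip [ 0.5098 -0.2287  0.0815 -0.0811  0.6146] 224.18039215686275
```

arm_command --series '[0, 0, 0, 0, 0, -0.5, 1, 0, 0, 0, 0, 0, -0.5, 1]'

```text
t: 0.35
eef_pos: [0.2941, -0.6094, 0.3028]
ee_rot: [-3.135, 0.0, -2.691]
force: [0.3, -0.3, -0.2]
width: 0.0878
gripper_force: 0.0
```

```bash
python3 - <<'E'
from h import *
mt,ms=arm.camera_model('top'),arm.camera_model('scene')
p,e=tri([(mt,(272.5,257.3)),(ms,(353,252.5))]);print('mark',p.round(4),e)
boxes=[(mt,'top',(400,225,50,65)),(ms,'scene',(235,165,60,48))];tgt=[]
for m,n,(x,y,w,h) in boxes:
    im=cv2.imread(f'pics/{n}0.png')[y:y+h,x:x+w].astype(int)
    M=(im[...,0]<.35*im[...,2])&(im[...,1]>.6*im[...,2])
    k,l,st,_=cv2.connectedComponentsWithStats(M.astype(np.uint8));i=1+st[1:,4].argmax();tgt.append((l==i).astype(float));print(n,st[i]+[x,y,0,0,0])
def g(q):return sum(np.abs(mask(m,cyl(q[:3],q[3],q[4]),b)-t).sum() for (m,n,b),t in zip(boxes,tgt))
rs=[]
for x in(.42,.45,.48):
  for y in(-.25,-.1):
    x0=np.array([x,-.235,.08,y,.52]);r=minimize(g,x0,method='Nelder-Mead',options=dict(initial_simplex=x0+np.vstack([np.zeros(5),np.diag([.01,.01,.01,.1,.1])]),maxiter=600));rs.append(r)
r=min(rs,key=lambda r:r.fun)
print('cup',r.x.round(4),r.fun,[q.fun.round(0) for q in rs])
# fixed z,dip
r2=minimize(lambda q:g([q[0],q[1],.08,q[2],np.pi/6]),[r.x[0],r.x[1],r.x[3]],method='Nelder-Mead');print('fixed',r2.x.round(4),r2.fun)
for (m,n,b),t in zip(boxes,tgt): print(n,np.abs(mask(m,cyl(r.x[:3],r.x[3],r.x[4]),b)-t).sum(),mask(m,cyl(r.x[:3],r.x[3],r.x[4]),b).sum(),t.sum())
c,s=.035,.085
C=[(.085,.035),(.085,-.035),(-.085,.035),(-.085,-.035)];uv=np.array([(412,210),(440,214),(403,281),(432,285)])
f=lambda q:(proj(mt,[(q[0]+np.cos(q[2])*x-np.sin(q[2])*y,q[1]+np.sin(q[2])*x+np.cos(q[2])*y,.008) for x,y in C])-uv).ravel()
k=least_squares(f,[.45,-.23,0]);print('rack',k.x.round(4),k.fun.round(1))
E
```

```text
mark [0.5137 0.1024 0.1368] 0.16929365387890513
top [ 412  235   30   46 1005]
scene [242 171  46  31 979]
cup [ 0.5104 -0.2286  0.0827 -0.1351  0.5548] 109.50196078431372 [np.float64(1984.0), np.float64(1984.0), np.float64(112.0), np.float64(230.0), np.float64(111.0), np.float64(110.0)]
fixed [ 0.5096 -0.2295 -0.1385] 158.50196078431372
top 58.45490196078431 1059.1960784313724 1005.0
scene 51.04705882352941 1017.9058823529413 979.0
rack [ 0.5386 -0.2335 -0.1471] [-0.7 -0.4  0.9 -0.5 -0.6  0.4  0.4  0.5]
```

Mark is at z=.137 and plate at z=.027, both as expected. The cup's middle is (.510,-.229,.082), yaw about -.14, dip about 31°, and it lies in the rack's plane within 1 mm. Now a planner for the moves.

```bash
cat >>h.py <<'E'
from scipy.spatial.transform import Slerp
def Rdir(yaw,tilt): # tool x to heading yaw, z down, then leaning so that z tilts forward by tilt
    x=np.array([np.cos(yaw),np.sin(yaw),0]);u=np.array([0,0,1.])
    z=-u*np.cos(tilt)+x*np.sin(tilt);X=x*np.cos(tilt)+u*np.sin(tilt);return Ro.from_matrix(np.c_[X,np.cross(z,X),z])
def plan(wps,start=None):
    s=arm.get_state();p,R=(s['eef_pos'],tool(s)) if start is None else start
    for wp,wR in wps:
        wp=np.asarray(wp,float);ang=(R.inv()*wR).magnitude();d=R.inv().apply(wp-p)
        n=max(1,int(np.ceil(max(np.abs(d).max()/.0999,ang/1.4))));sl=Slerp([0,1],Ro.concatenate([R,wR]));p0=p
        for i in range(1,n+1):
            q,Q=p0+(wp-p0)*i/n,sl(i/n);t=(R.inv()*Q).as_rotvec()/(np.pi/2);sh=R.inv().apply(q-p)/.1
            rows=max(np.linalg.norm(sh)*.1/.0625,np.degrees(np.linalg.norm(t)*np.pi/2)/10.7)
            print([float(v) for v in np.r_[t,sh].round(3)],'rows>=%.1f'%rows,'->',q.round(3));p,R=q,Q
E
python3 - <<'E'
from h import *
print(arm.get_state()['q'].round(4))
plan([([.50,-.22,.30],Rdir(-.14,0))])
E
```

```text
[-0.8329  0.3317  0.0941  0.0015 -1.3269 -0.2881]
[-0.0, -0.001, -0.406, -0.887, 0.653, 0.003] rows>=3.4 -> [ 0.346 -0.512  0.302]
[-0.0, -0.001, -0.406, -1.101, -0.004, 0.005] rows>=3.4 -> [ 0.397 -0.415  0.301]
[-0.0, -0.001, -0.406, -0.882, -0.659, 0.007] rows>=3.4 -> [ 0.449 -0.317  0.301]
[-0.0, -0.001, -0.406, -0.317, -1.055, 0.008] rows>=3.4 -> [ 0.5  -0.22  0.3 ]
```

arm_command --series '[0, 0, -0.406, -0.887, 0.653, 0, 1, 0, 0, -0.406, -0.887, 0.653, 0, 1, 0, 0, -0.406, -0.887, 0.653, 0, 1, 0, 0, -0.406, -0.887, 0.653, 0, 1]'

```text
t: 0.85
eef_pos: [0.3454, -0.5096, 0.2984]
ee_rot: [3.141, 0.0, -2.049]
force: [0.6, -1.0, -0.3]
width: 0.0878
gripper_force: 0.0
```

arm_command --series '[0, 0, -0.406, -1, 0, 0, 1, 0, 0, -0.406, -1, 0, 0, 1, 0, 0, -0.406, -1, 0, 0, 1, 0, 0, -0.406, -1, 0, 0, 1]'

```text
t: 1.35
eef_pos: [0.3917, -0.4211, 0.2982]
ee_rot: [3.142, 0.0, -1.411]
force: [-0.3, -0.8, -0.5]
width: 0.0879
gripper_force: 0.0
```

arm_command --series '[0, 0, -0.406, -0.882, -0.659, 0, 1, 0, 0, -0.406, -0.882, -0.659, 0, 1, 0, 0, -0.406, -0.882, -0.659, 0, 1, 0, 0, -0.406, -0.882, -0.659, 0, 1]'

```text
t: 1.85
eef_pos: [0.4432, -0.3237, 0.2982]
ee_rot: [-3.142, 0.0, -0.773]
force: [-0.6, -1.1, -0.2]
width: 0.0877
gripper_force: 0.0
```

arm_command --series '[0, 0, -0.406, -0.317, -1, 0, 1, 0, 0, -0.406, -0.317, -1, 0, 1, 0, 0, -0.406, -0.317, -1, 0, 1, 0, 0, -0.406, -0.317, -1, 0, 1]'

```text
t: 2.35
eef_pos: [0.4907, -0.2304, 0.298]
ee_rot: [-3.141, 0.001, -0.135]
force: [-0.5, 0.1, 1.0]
width: 0.0879
gripper_force: 0.0
```

```bash
python3 - <<'E'
from h import *
s=arm.get_state();print(s['t'],s['q'].round(4),s['eef_pos'].round(4),s['ee_rot'].round(4))
im=arm.grab_frame('wrist');cv2.imwrite('pics/w1.png',im);np.save('w1.npy',arm.camera_model('wrist')['pose']);print(proj(arm.camera_model('wrist'),[.51,-.229,.082]))
E
```

```text
2.35 [-7.7400e-02  1.1020e-01 -2.0250e-01 -3.0000e-04 -1.2587e+00  1.5129e+00] [ 0.4907 -0.2304  0.298 ] [-3.1414e+00  7.0000e-04 -1.3540e-01]
[[312.17272056 183.52017171]]
```

View pics/w1.png

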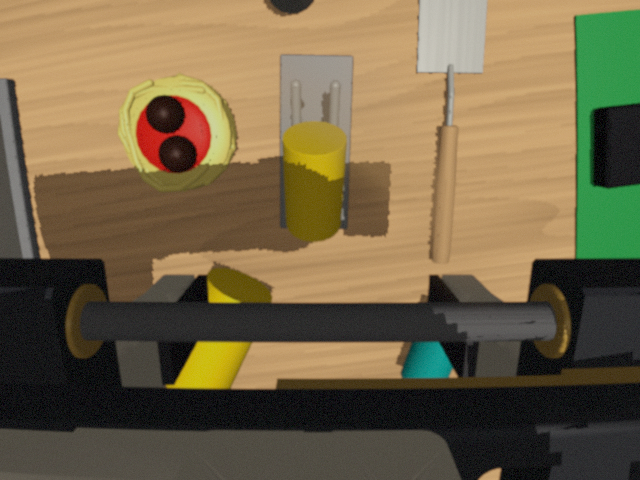

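```bash
python3 - <<'E'
from h import *
mw=arm.camera_model('wrist');mw['pose']=np.load('w1.npy')
mt,ms=arm.camera_model('top'),arm.camera_model('scene')
boxes=[(mt,cv2.imread('pics/top0.png'),(400,225,50,65)),(ms,cv2.imread('pics/scene0.png'),(235,165,60,48)),(mw,cv2.imread('pics/w1.png'),(200,20,240,330))];tgt=[]
for m,im,(x,y,w,h) in boxes:
    im=im[y:y+h,x:x+w].astype(int);M=(im[...,0]<.4*im[...,2])&(im[...,1]>.6*im[...,2])
    k,l,st,_=cv2.connectedComponentsWithStats(M.astype(np.uint8));i=1+st[1:,4].argmax();tgt.append((l==i).astype(float));print(st[i]+[x,y,0,0,0])
W=[1,1,.15]
def g(q,v=0):
    e=[w*np.abs(mask(m,cyl(q[:3],q[3],q[4]),b)-t).sum() for (m,n,b),t,w in zip(boxes,tgt,W)];return e if v else sum(e)
x0=np.array([.51,-.2287,.082,-.14,.54])
r=minimize(g,x0,method='Nelder-Mead',options=dict(initial_simplex=x0+np.vstack([np.zeros(5),np.diag([.006,.006,.006,.06,.06])]),maxiter=500));print(r.x.round(4),np.round(g(r.x,1)))
q=r.x;a=np.array([-np.cos(q[4])*np.cos(q[3]),-np.cos(q[4])*np.sin(q[3]),-np.sin(q[4])])
G=q[:3]-a*.012;R=Rdir(q[3],np.radians(-25));z=R.as_matrix()[:,2];T=G-z*.003
print('grasp',G.round(4),'TCP',T.round(4))
plan([(T-z*.12,R),(T,R)])
E
```

```text
[ 412  235   31   46 1030]
[ 242  171   47   31 1000]
[ 283  122   63  120 6558]
[ 0.5101 -0.229   0.082  -0.1425  0.5767] [46. 54. 69.]
grasp [ 0.52   -0.2305  0.0885] TCP [ 0.5213 -0.2306  0.0912]
[0.001, -0.277, 0.006, 0.812, -0.036, 0.98] rows>=2.3 -> [ 0.571 -0.238  0.2  ]
[0.0, 0.0, 0.0, 0.0, -0.0, 0.6] rows>=1.0 -> [ 0.546 -0.234  0.146]
[0.0, 0.0, 0.0, -0.0, 0.0, 0.6] rows>=1.0 -> [ 0.521 -0.231  0.091]
```

The wrist view shows the yellow cup at (315,180) on its rods, the big yellow one below at (225,320) and nothing between the fingers' lanes. The third view confirms the mid height of .082. Going to the pre-grasp.

arm_command --series '[0, -0.277, 0.006, 0.812, -0.036, 0.98, 1, 0, -0.277, 0.006, 0.812, -0.036, 0.98, 1, 0, -0.277, 0.006, 0.812, -0.036, 0.98, 1, 0, -0.277, 0.006, 0.812, -0.036, 0.98, 1, 0, -0.277, 0.006, 0.812, -0.036, 0.98, 1]'

```text
t: 3.02
eef_pos: [0.5719, -0.2395, 0.2033]
ee_rot: [3.139, 0.429, -0.152]
force: [0.5, -0.0, 0.9]
width: 0.0875
gripper_force: 0.0
```

```bash
python3 - <<'E'
from h import *
s=arm.get_state();print(s['t'],s['q'].round(4),s['eef_pos'].round(4),s['ee_rot'].round(4))
plan([([.5213,-.2306,.0912],Rdir(-.1425,np.radians(-25)))])
E
```

```text
3.025 [-0.0946  0.5502  0.1495 -0.0208 -1.5986  1.5183] [ 0.5719 -0.2395  0.2033] [ 3.1387  0.429  -0.1517]
[-0.0, -0.002, -0.003, -0.0, -0.007, 0.617] rows>=1.0 -> [ 0.547 -0.235  0.147]
[-0.0, -0.002, -0.003, 0.002, -0.008, 0.617] rows>=1.0 -> [ 0.521 -0.231  0.091]
```

arm_command --series '[0, 0, 0, 0, 0, 0.4, 1, 0, 0, 0, 0, 0, 0.8, 1, 0, 0, 0, 0, 0, 0.8, 1]'

```text
t: 3.4
eef_pos: [0.5363, -0.2339, 0.1314]
ee_rot: [3.14, 0.43, -0.151]
force: [-0.1, 0.1, 1.0]
width: 0.0875
gripper_force: 0.0
```

arm_command --series '[0, 0, 0, 0, 0, 0.22, 1, 0, 0, 0, 0, -0.01, 0.43, 1, 0, 0, 0, 0, -0.01, 0.43, 1, 0, 0, 0, 0, -0.01, 0.43, 1]'

```text
t: 3.9
eef_pos: [0.5222, -0.231, 0.0923]
ee_rot: [3.139, 0.429, -0.151]
force: [-0.3, -0.3, 0.3]
width: 0.0876
gripper_force: 0.0
```

```bash
python3 - <<'E'
from h import *
s=arm.get_state();print(s['t'],s['q'].round(4),s['eef_pos'].round(4),s['ee_rot'].round(4),s['force'].round(1))
plan([([.5213,-.2306,.0912],Rdir(-.1425,np.radians(-25)))])
E
```

```text
3.9 [-0.0892  0.5722 -0.0898 -0.0235 -1.3375  1.5204] [ 0.5222 -0.231   0.0923] [ 3.1389  0.4293 -0.1506] [-0.3 -0.3  0.3]
[-0.0, -0.004, -0.005, -0.004, -0.003, 0.014] rows>=0.1 -> [ 0.521 -0.231  0.091]
```

Within 1 mm; closing.

arm_command --series '[0, 0, 0, 0, 0, 0, 0.6, 0, 0, 0, 0, 0, 0, 0.3, 0, 0, 0, 0, 0, 0, 0.3, 0, 0, 0, 0, 0, 0, 0.3, 0, 0, 0, 0, 0, 0, 0.3, 0, 0, 0, 0, 0, 0, 0.3]' --force 20

```text
t: 4.65
eef_pos: [0.5202, -0.2307, 0.089]
ee_rot: [3.139, 0.435, -0.151]
force: [-0.9, -1.6, 1.3]
width: 0.0502
gripper_force: 20.0
```

```bash
python3 - <<'E'
from h import *
s=arm.get_state();print(s['t'],s['eef_pos'].round(4),s['width'],s['gripper_force'],s['force'])
p=s['eef_pos'];R0=tool(s)
# place: cup axis in tool frame assumed 35deg from z toward -x; grasp 33 mm from bottom
ph=np.radians(35);hd=.82-np.pi
Rp=Rdir(hd,ph);z=Rp.as_matrix()[:,2]
base=np.array([.570,.3293,0]);
def tcp(rimz):G=base+[0,0,rimz+.057];return G-z*.003
def up(dx,dy,dz):return p+[dx,dy,dz]
H=lambda k:-.15+(hd+.15)*k; P=lambda k:np.array([.55,-.23,.27])*(1-k)+np.append(tcp(.17)[:2],.27)*k
T=lambda k:np.radians(-25)+(ph+np.radians(25))*k
plan([(up(-.02,0,.06),R0),(P(0),R0)]+[(P(k),Rdir(H(k),T(k))) for k in(.2,.4,.6,.8,1)]+[(tcp(.12),Rp)],(p,R0))
print(tcp(.028))
E
```

```text
4.65 [ 0.5202 -0.2307  0.089 ] 0.05021197315408908 19.99552887864411 [-0.86887704 -1.57752268  1.30483316]
[0.0, 0.0, 0.0, -0.432, 0.031, -0.461] rows>=1.0 -> [ 0.5   -0.231  0.149]
[0.0, 0.0, 0.0, -0.033, -0.039, -0.652] rows>=1.0 -> [ 0.525 -0.23   0.21 ]
[0.0, 0.0, 0.0, -0.033, -0.039, -0.652] rows>=1.0 -> [ 0.55 -0.23  0.27]
[0.046, 0.065, 0.131, -0.057, -0.557, 0.025] rows>=1.3 -> [ 0.552 -0.174  0.27 ]
[0.046, 0.065, 0.131, -0.174, -0.531, 0.053] rows>=1.3 -> [ 0.554 -0.118  0.27 ]
[0.034, 0.131, 0.275, -0.568, -0.958, 0.131] rows>=2.6 -> [ 0.558 -0.006  0.27 ]
[-0.024, 0.131, 0.276, -0.932, -0.624, 0.016] rows>=2.6 -> [0.563 0.106 0.27 ]
[-0.04, 0.066, 0.132, -0.544, -0.087, -0.106] rows>=1.3 -> [0.565 0.162 0.27 ]
[-0.04, 0.066, 0.132, -0.536, 0.035, -0.163] rows>=1.3 -> [0.567 0.218 0.27 ]
[-0.134, 0.131, 0.242, -0.993, 0.309, -0.421] rows>=2.6 -> [0.571 0.331 0.27 ]
[-0.0, 0.0, 0.0, -0.519, 0.0, 0.742] rows>=1.4 -> [0.571 0.331 0.179]
[0.57117392 0.3305581  0.08745746]
```

arm_command --series '[0, 0, 0, -0.432, 0.031, -0.461, 0.3, 0, 0, 0, -0.432, 0.031, -0.461, 0.3]'

```text
t: 4.9
eef_pos: [0.5018, -0.2311, 0.1528]
ee_rot: [3.139, 0.429, -0.151]
force: [0.7, 0.1, -0.3]
width: 0.0501
gripper_force: 20.0
```

arm_command --series '[0, 0, 0, -0.033, -0.039, -0.652, 0.3, 0, 0, 0, -0.033, -0.039, -0.652, 0.3]'

```text
t: 5.15
eef_pos: [0.5282, -0.2307, 0.2131]
ee_rot: [3.139, 0.427, -0.15]
force: [0.1, 0.3, -1.8]
width: 0.0501
gripper_force: 20.0
```

arm_command --series '[0, 0, 0, -0.033, -0.039, -0.652, 0.3, 0, 0, 0, -0.033, -0.039, -0.652, 0.3]'

```text
t: 5.4
eef_pos: [0.5525, -0.2303, 0.2731]
ee_rot: [3.139, 0.428, -0.151]
force: [0.5, -0.5, -0.9]
width: 0.05
gripper_force: 20.0
```

arm_command --series '[0.046, 0.065, 0.131, -0.057, -0.557, 0.025, 0.3, 0.046, 0.065, 0.131, -0.057, -0.557, 0.025, 0.3]'

```text
t: 5.65
eef_pos: [0.5522, -0.1713, 0.2699]
ee_rot: [3.131, 0.329, -0.373]
force: [0.0, -0.6, 0.2]
width: 0.0502
gripper_force: 20.0
```

arm_command --series '[0.046, 0.065, 0.131, -0.174, -0.531, 0.053, 0.3, 0.046, 0.065, 0.131, -0.174, -0.531, 0.053, 0.3]'

```text
t: 5.9
eef_pos: [0.5538, -0.1151, 0.27]
ee_rot: [-3.138, 0.226, -0.586]
force: [0.7, -1.7, -0.0]
width: 0.0505
gripper_force: 20.0
```

arm_command --series '[0.034, 0.131, 0.275, -0.568, -0.958, 0.131, 0.3, 0.034, 0.131, 0.275, -0.568, -0.958, 0.131, 0.3, 0.034, 0.131, 0.275, -0.568, -0.958, 0.131, 0.3, 0.034, 0.131, 0.275, -0.568, -0.958, 0.131, 0.3]'

```text
t: 6.4
eef_pos: [0.5574, -0.0044, 0.2697]
ee_rot: [-3.141, 0.019, -1.017]
force: [0.1, 0.0, -0.3]
width: 0.0503
gripper_force: 20.0
```

```bash
python3 - <<'E'
from h import *
s=arm.get_state();print(s['t'],s['q'].round(3),s['eef_pos'].round(4),s['width'],s['gripper_force'],s['force'].round(1))
k=.6;print('aim',Rdir(-.15-2.17*k,np.radians(-25+60*k)).as_euler('xyz').round(3),s['ee_rot'].round(3))
E
```

```text
6.4 [ 0.33   0.158 -0.203 -0.02  -1.214  0.23 ] [ 0.5574 -0.0044  0.2697] 0.050331650971175694 19.9990538880229 [ 0.1  0.  -0.3]
aim [ 3.142 -0.192 -1.452] [-3.141  0.019 -1.017]
```

arm_command --series '[-0.024, 0.131, 0.276, -0.932, -0.624, 0.016, 0.3, -0.024, 0.131, 0.276, -0.932, -0.624, 0.016, 0.3, -0.024, 0.131, 0.276, -0.932, -0.624, 0.016, 0.3, -0.024, 0.131, 0.276, -0.932, -0.624, 0.016, 0.3]'

```text
t: 6.9
eef_pos: [0.5627, 0.1075, 0.2686]
ee_rot: [3.138, -0.192, -1.451]
force: [-0.3, -0.4, -0.7]
width: 0.0504
gripper_force: 20.0
```

arm_command --series '[-0.04, 0.066, 0.132, -0.544, -0.087, -0.106, 0.3, -0.04, 0.066, 0.132, -0.544, -0.087, -0.106, 0.3]'

```text
t: 7.15
eef_pos: [0.5658, 0.1643, 0.2689]
ee_rot: [3.127, -0.297, -1.664]
force: [-0.4, -0.3, -0.7]
width: 0.0502
gripper_force: 20.0
```

arm_command --series '[-0.04, 0.066, 0.132, -0.536, 0.035, -0.163, 0.3, -0.04, 0.066, 0.132, -0.536, 0.035, -0.163, 0.3]'

```text
t: 7.4
eef_pos: [0.5679, 0.2205, 0.2678]
ee_rot: [3.137, -0.404, -1.883]
force: [0.4, -1.0, -1.1]
width: 0.0508
gripper_force: 20.0
```

arm_command --series '[-0.134, 0.131, 0.242, -0.993, 0.309, -0.421, 0.3, -0.134, 0.131, 0.242, -0.993, 0.309, -0.421, 0.3, -0.134, 0.131, 0.242, -0.993, 0.309, -0.421, 0.3, -0.134, 0.131, 0.242, -0.993, 0.309, -0.421, 0.3, -0.134, 0.131, 0.242, -0.993, 0.309, -0.421, 0.3]'

```text
t: 8.02
eef_pos: [0.5721, 0.3294, 0.2706]
ee_rot: [3.14, -0.608, -2.318]
force: [-0.2, 0.0, -0.4]
width: 0.0507
gripper_force: 20.0
```

```bash
python3 - <<'E'
from h import *
s=arm.get_state();print(s['t'],s['q'].round(3),s['eef_pos'].round(4),s['ee_rot'].round(3),s['width'],s['force'].round(1))
a=arm.grab_frame('scene');b=arm.grab_frame('top');cv2.imwrite('pics/scene1.png',a);cv2.imwrite('pics/top1.png',b)
A=cv2.resize(a[190:430,280:480],None,fx=2,fy=2);B=cv2.resize(b[150:310,120:310],None,fx=2,fy=2)
B=cv2.copyMakeBorder(B,0,A.shape[0]-B.shape[0],0,0,cv2.BORDER_CONSTANT);cv2.imwrite('pics/v1.png',np.hstack([A,B]))
plan([([.5712,.3305,.179],Rdir(.82-np.pi,np.radians(35)))])
E
```

```text
8.025 [ 8.180e-01  6.890e-01  4.700e-01  1.000e-03 -1.960e+00 -1.565e+00] [0.5721 0.3294 0.2706] [ 3.14  -0.608 -2.318] 0.05069066805910314 [-0.2  0.  -0.4]
[-0.001, 0.002, 0.002, -0.532, 0.007, 0.761] rows>=1.5 -> [0.571 0.33  0.179]
```

View pics/v1.png

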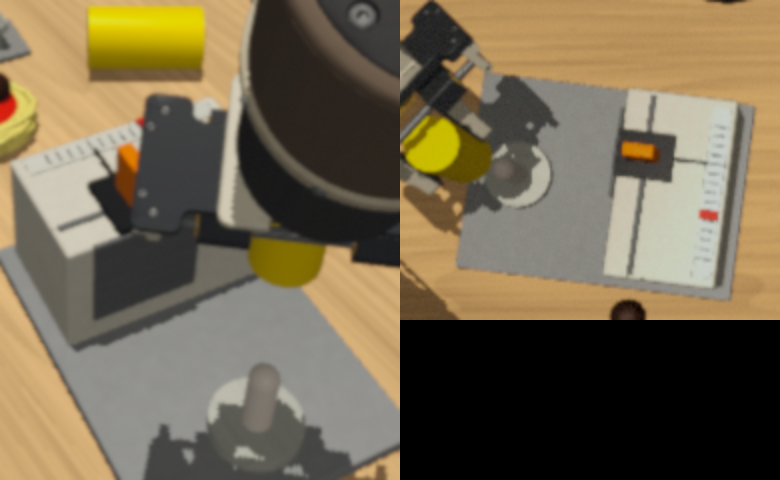

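The cup hangs mouth down above the peg: disc near (136,222) in the top view, cup bottom edge near (423,333) in the scene view. I compare that with the expected projection.

```bash
python3 - <<'E'
from h import *
mt,ms=arm.camera_model('top'),arm.camera_model('scene')
s=arm.get_state();R=tool(s);G=s['eef_pos']+R.apply([0,0,.003]);print('grasp',G.round(4))
ax=R.apply([-np.sin(np.radians(35)),0,np.cos(np.radians(35))]);print('axis',ax.round(3))
B=G-ax*.033;rim=G+ax*.057
t=np.linspace(0,2*np.pi,60)[:,None];ring=.025*(np.cos(t)*[1,0,0]+np.sin(t)*[0,1,0])
im=cv2.imread('pics/top1.png').astype(int)[190:260,100:180]
M=(im[...,0]<.35*im[...,2])&(im[...,1]>.6*im[...,2])&(im[...,2]>150);y,x=np.nonzero(M)
pr=proj(mt,B+ring);print('top face exp bbox',pr.min(0),pr.max(0),'seen',x.min()+100,y.min()+190,x.max()+100,y.max()+190)
im=cv2.imread('pics/scene1.png').astype(int)[300:345,395:455]
M=(im[...,0]<.4*im[...,2])&(im[...,1]>.6*im[...,2])&(im[...,2]>50);y,x=np.nonzero(M)
pr=proj(ms,rim+ring);print('rim exp bbox',pr.min(0),pr.max(0),'seen',x.min()+395,y.min()+300,x.max()+395,y.max()+300)
for r in(315,322,328,334): 
    c=x[y==r-300]+395;print(r,c.min() if len(c) else 0,c.max() if len(c) else 0, end=' | ')
E
```

```text
grasp [0.5704 0.3285 0.2693]
axis [ 0.002  0.003 -1.   ]
top face exp bbox [121.08604932 208.10265123] [149.54131726 236.16391329] seen 121 209 149 235
rim exp bbox [403.07636298 307.50873437] [441.0238161  336.59237676] seen 404 301 442 332
315 404 442 | 322 405 440 | 328 410 437 | 334 0 0 |
```

arm_command --series '[0, 0, 0, -0.287, 0, 0.41, 0.3, 0, 0, 0, -0.574, 0, 0.819, 0.3, 0, 0, 0, -0.574, 0, 0.819, 0.3]'

```text
t: 8.5
eef_pos: [0.5698, 0.3294, 0.1683]
ee_rot: [3.14, -0.615, -2.319]
force: [0.8, 1.0, -0.3]
width: 0.0503
gripper_force: 20.0
```

arm_command --series '[0, 0, 0, -0.172, 0, 0.246, 0.3, 0, 0, 0, -0.344, 0, 0.491, 0.3, 0, 0, 0, -0.344, 0, 0.491, 0.3]'

```text
t: 8.88
eef_pos: [0.5715, 0.3306, 0.1116]
ee_rot: [-3.141, -0.61, -2.32]
force: [0.3, 0.1, -0.5]
width: 0.0505
gripper_force: 20.0
```

arm_command --series '[0, 0, 0, -0.04, 0, 0.057, 0.3, 0, 0, 0, -0.08, 0, 0.115, 0.3, 0, 0, 0, -0.08, 0, 0.115, 0.3]'

```text
t: 9.25
eef_pos: [0.5717, 0.3308, 0.0968]
ee_rot: [-3.141, -0.609, -2.321]
force: [0.0, 0.5, 0.2]
width: 0.0502
gripper_force: 20.0
```

Now small 2 mm steps, watching the force.

arm_command --series '[0, 0, 0, -0.023, 0, 0.033, 0.3, 0, 0, 0, -0.023, 0, 0.033, 0.3]'

```text
t: 9.5
eef_pos: [0.5716, 0.3307, 0.0924]
ee_rot: [-3.141, -0.61, -2.321]
force: [0.4, -0.5, -0.8]
width: 0.05
gripper_force: 20.0
```

arm_command --series '[0, 0, 0, -0.011, 0, 0.016, 0.3, 0, 0, 0, -0.011, 0, 0.016, 0.3]'

```text
t: 9.75
eef_pos: [0.5717, 0.3307, 0.0905]
ee_rot: [-3.141, -0.61, -2.321]
force: [-0.1, -0.2, -0.5]
width: 0.0505
gripper_force: 20.0
```

arm_command --series '[0, 0, 0, -0.011, 0, 0.016, 0.3, 0, 0, 0, -0.011, 0, 0.016, 0.3]'

```text
t: 10.0
eef_pos: [0.5717, 0.3307, 0.0885]
ee_rot: [-3.141, -0.609, -2.321]
force: [0.5, -0.5, -1.7]
width: 0.0501
gripper_force: 20.0
```

arm_command --series '[0, 0, 0, -0.011, 0, 0.016, 0.3, 0, 0, 0, -0.011, 0, 0.016, 0.3]'

```text
t: 10.25
eef_pos: [0.5718, 0.3308, 0.087]
ee_rot: [-3.141, -0.609, -2.321]
force: [-0.8, -0.4, 0.3]
width: 0.0502
gripper_force: 20.0
```

arm_command --series '[0, 0, 0, -0.011, 0, 0.016, 0.3, 0, 0, 0, -0.011, 0, 0.016, 0.3]'

```text
t: 10.5
eef_pos: [0.5717, 0.3306, 0.0868]
ee_rot: [-3.14, -0.61, -2.321]
force: [-2.3, -0.3, 8.4]
width: 0.0507
gripper_force: 20.0
```

arm_command --series '[0, 0, 0, -0.011, 0, 0.016, 0.3, 0, 0, 0, -0.011, 0, 0.016, 0.3]'

```text
t: 10.75
eef_pos: [0.5715, 0.3302, 0.0864]
ee_rot: [-3.14, -0.611, -2.32]
force: [-4.4, -1.3, 16.9]
width: 0.0502
gripper_force: 20.0
```

arm_command --series '[0, 0, 0, -0.011, 0, 0.016, 0.3, 0, 0, 0, -0.011, 0, 0.016, 0.3]'

```text
t: 11.0
eef_pos: [0.5712, 0.3298, 0.0857]
ee_rot: [-3.139, -0.612, -2.321]
force: [-6.7, -1.3, 22.4]
width: 0.0503
gripper_force: 20.0
```

Contact at TCP z=.087, as predicted for the rim on the plate. I relieve the push, open, check, then withdraw.

arm_command --series '[0, 0, 0, 0.028, 0, -0.041, 0.3, 0, 0, 0, 0.028, 0, -0.041, 0.3]'

```text
t: 11.25
eef_pos: [0.5719, 0.331, 0.086]
ee_rot: [-3.141, -0.608, -2.321]
force: [-0.7, -0.5, 1.2]
width: 0.0506
gripper_force: 20.0
```

arm_command --series '[0, 0, 0, 0, 0, 0, 0.7, 0, 0, 0, 0, 0, 0, 1, 0, 0, 0, 0, 0, 0, 1, 0, 0, 0, 0, 0, 0, 1, 0, 0, 0, 0, 0, 0, 1, 0, 0, 0, 0, 0, 0, 1]'

```text
t: 12.0
eef_pos: [0.5717, 0.3308, 0.0859]
ee_rot: [-3.141, -0.609, -2.321]
force: [0.4, -0.8, -0.2]
width: 0.0879
gripper_force: 0.0
```

arm_command --series '[0, 0, 0, 0, 0, -0.5, 1, 0, 0, 0, 0, 0, -1, 1, 0, 0, 0, 0, 0, -1, 1, 0, 0, 0, 0, 0, -1, 1]'

```text
t: 12.5
eef_pos: [0.6103, 0.3726, 0.1674]
ee_rot: [3.142, -0.61, -2.321]
force: [-0.1, -0.4, -0.9]
width: 0.0876
gripper_force: 0.0
```

```bash
python3 - <<'E'
from h import *
s=arm.get_state();print(s['t'],s['q'].round(3),s['eef_pos'].round(4),s['width'],s['force'].round(1))
mt,ms=arm.camera_model('top'),arm.camera_model('scene')
t=np.linspace(0,2*np.pi,60)[:,None];ring=.025*(np.cos(t)*[1,0,0]+np.sin(t)*[0,1,0])
P=np.vstack([ring+[.570,.329,.028],ring+[.570,.329,.118]])
for n,m,b in(('top',mt,(100,170,140,120)),('scene',ms,(340,300,140,150))):
    im=arm.grab_frame(n);cv2.imwrite(f'pics/{n}2.png',im);x,y,w,h=b;im=im[y:y+h,x:x+w].astype(int)
    M=(im[...,0]<.4*im[...,2])&(im[...,1]>.6*im[...,2])&(im[...,2]>50);k,l,st,_=cv2.connectedComponentsWithStats(M.astype(np.uint8));i=1+st[1:,4].argmax()
    pr=proj(m,P);print(n,'exp',pr.min(0).round(1),pr.max(0).round(1),'seen',st[i][:2]+[x,y],st[i][:2]+[x,y]+st[i][2:4]-1,st[i][4],'model area',mask(m,P,b).sum().round())
# waypoints to the shutter: raise, go above the tab
yaw=-.1315;RT=Rdir(yaw-np.pi/2,0)
p=s['eef_pos'];tab=np.array([.5763,.1671,.0])
plan([(p+[0,0,.1],tool(s)),([.5763,.1671,.30],RT)])
print('via',Rdir(-1.9,0).as_euler('xyz'))
E
```

```text
12.5 [ 8.200e-01  8.460e-01  5.420e-01  1.000e-03 -1.877e+00 -1.570e+00] [0.6103 0.3726 0.1674] 0.08756505379370459 [-0.1 -0.4 -0.9]
top exp [154.9 220.9] [189.5 247.3] seen [156 222] [188 246] 616 model area 699.0Traceback (most recent call last):
  File "<stdin>", line 8, in <module>
ValueError: attempt to get argmax of an empty sequence
```

```bash
python3 - <<'E'
from h import *
s=arm.get_state();p=s['eef_pos'];RT=Rdir(-.1315-np.pi/2,0)
plan([(p+[-.01,-.01,.09],tool(s)),([.586,.17,.30],RT)])
E
```

```text
[0.0, 0.0, 0.0, 0.632, 0.005, -0.656] rows>=1.5 -> [0.6   0.362 0.257]
[0.06, -0.188, -0.191, 0.739, -0.604, 0.254] rows>=2.3 -> [0.593 0.266 0.278]
[0.06, -0.188, -0.191, 0.927, -0.336, 0.049] rows>=2.3 -> [0.586 0.17  0.3  ]
```

arm_command --series '[0, 0, 0, 0.632, 0, -0.656, 1, 0, 0, 0, 0.632, 0, -0.656, 1, 0, 0, 0, 0.632, 0, -0.656, 1]'

```text
t: 12.98
eef_pos: [0.6012, 0.3621, 0.2608]
ee_rot: [-3.14, -0.605, -2.321]
force: [-0.1, 0.2, 0.1]
width: 0.0879
gripper_force: 0.0
```

arm_command --series '[0.06, -0.188, -0.191, 0.739, -0.604, 0.254, 1, 0.06, -0.188, -0.191, 0.739, -0.604, 0.254, 1, 0.06, -0.188, -0.191, 0.739, -0.604, 0.254, 1]'

```text
t: 13.35
eef_pos: [0.593, 0.2628, 0.2805]
ee_rot: [3.093, -0.301, -1.995]
force: [0.1, 0.6, 0.2]
width: 0.0875
gripper_force: 0.0
```

arm_command --series '[0.06, -0.188, -0.191, 0.927, -0.336, 0.049, 1, 0.06, -0.188, -0.191, 0.927, -0.336, 0.049, 1, 0.06, -0.188, -0.191, 0.927, -0.336, 0.049, 1, 0.06, -0.188, -0.191, 0.927, -0.336, 0.049, 1]'

```text
t: 13.85
eef_pos: [0.5861, 0.1686, 0.3006]
ee_rot: [-3.141, 0.001, -1.703]
force: [0.4, -0.0, 0.4]
width: 0.0877
gripper_force: 0.0
```

```bash
python3 - <<'E'
from h import *
s=arm.get_state();print(s['t'],s['q'].round(3),s['eef_pos'].round(4),s['ee_rot'].round(3),s['force'].round(1))
mw=arm.camera_model('wrist');w=arm.grab_frame('wrist');a=arm.grab_frame('scene');cv2.imwrite('pics/w3.png',w);cv2.imwrite('pics/scene3.png',a);np.save('w3.npy',mw['pose'])
print('tab top',proj(mw,[.5763,.1671,.184]),'mark',proj(mw,[.5137,.1024,.136]),'ptr',proj(mw,[.5686,.1028,.136]))
def crop(im,x,y,w,h,k,step=20):
    im=cv2.resize(im[y:y+h,x:x+w],None,fx=k,fy=k,interpolation=cv2.INTER_CUBIC)
    for c in range(-(-x//step)*step,x+w,step):
        X=int((c-x+.5)*k);cv2.line(im,(X,0),(X,6),(255,0,255),1);cv2.putText(im,str(c),(X-9,16),0,.32,(255,0,255),1)
    for r in range(-(-y//step)*step,y+h,step):
        Y=int((r-y+.5)*k);cv2.line(im,(0,Y),(6,Y),(255,0,255),1);cv2.putText(im,str(r),(8,Y+4),0,.32,(255,0,255),1)
    return im
W=crop(w,120,0,400,480,1.25);A=crop(a,350,300,130,150,2);A=cv2.copyMakeBorder(A,0,600-300,0,0,cv2.BORDER_CONSTANT)
cv2.imwrite('pics/v3.png',np.hstack([W,A]))
E
```

```text
13.85 [ 6.000e-01  2.240e-01 -5.800e-02 -1.000e-03 -1.289e+00 -7.320e-01] [0.5861 0.1686 0.3006] [-3.141e+00  1.000e-03 -1.703e+00] [ 0.4 -0.   0.4]
tab top [[332.28530099 233.22104587]] mark [[409.07970671 113.43585024]] ptr [[329.55346287 124.45774615]]
```

View pics/v3.png

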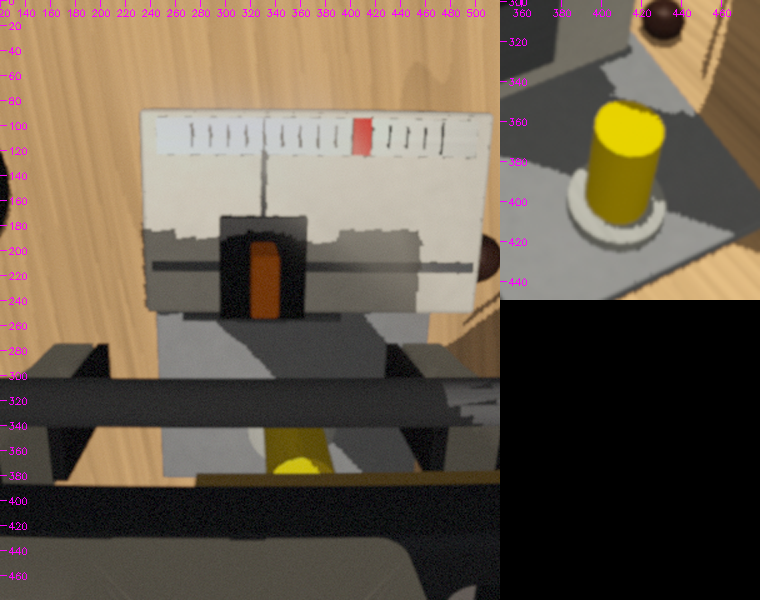

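The cup stands upright, centred on the plate, at (414,385) in the scene view. Wrist view: tab top at (332,230) as predicted, pointer along column ~331, mark at (410,109). Now I measure the pull distance.

```bash
python3 - <<'E'
from h import *
m=arm.camera_model('wrist');m['pose']=np.load('w3.npy');im=cv2.imread('pics/w3.png').astype(int)
def ray(uv,z):
    x,y=cv2.undistortPoints(np.array([[uv]],float),K(m),m['D'])[0,0];d=m['pose'][:3,:3]@[x,y,1];o=m['pose'][:3,3];return o+d*(z-o[2])/d[2]
r=(im[...,2]>1.6*im[...,1])&(im[...,2]>120)&(np.arange(480)[:,None]<140);y,x=np.nonzero(r);print('mark px',x.min(),x.max(),y.min(),y.max())
mk=((x.min()+x.max())/2,(y.min()+y.max())/2)
g=im.sum(2);
def col(r):
    w=g[r,318:346].astype(float);w=np.clip(np.median(w)-w-40,0,None);return (w*np.arange(318,346)).sum()/w.sum()
for R in(100,110,120,130,150,165):print(R,round(col(R),2),end=' ')
ys=-.1315;ex=np.array([np.cos(ys),np.sin(ys),0])
M=ray(mk,.136)
print('\nmark',M)
for R in(125,150,165):
  for z in(.134,.138):
    P=ray((col(R),R),z);print(R,z,P.round(4),'pull',((P-M)@ex).round(4))
# housing yaw from the slot/front edge: pointer line direction
a,b=ray((col(130),130),.136),ray((col(165),165),.136);print('pointer dir yaw of +y',np.arctan2(*(b-a)[[1,0]])-np.pi/2)
o=(im[...,2]>2.2*im[...,0])&(im[...,2]>60)&(im[...,1]<.7*im[...,2]);o[:180]=0;o[262:]=0;o[:,:305]=0;o[:,360:]=0
for R in range(208,256,8):
    c=np.nonzero(o[R])[0];print(R,c.min(),c.max(),ray(((c.min()+c.max())/2,R),.184).round(4))
s=arm.get_state();plan([([.5763,.1671,.20],Rdir(ys-np.pi/2,0)),([.5763,.1671,.168],Rdir(ys-np.pi/2,0))])
E
```

```text
mark px 403 417 95 123
100 333.19 110 334.16 120 330.5 130 330.6 150 330.3 165 330.71 
mark [0.51281796 0.0995407  0.136     ]
125 0.134 [0.5672 0.1034 0.134 ] pull 0.0534
125 0.138 [0.5673 0.1033 0.138 ] pull 0.0535
150 0.134 [0.5702 0.1202 0.134 ] pull 0.0542
150 0.138 [0.5703 0.1199 0.138 ] pull 0.0543
165 0.134 [0.5712 0.1305 0.134 ] pull 0.0538
165 0.138 [0.5713 0.1302 0.138 ] pull 0.054
pointer dir yaw of +y -0.121457888780651
208 321 343 [0.5745 0.1515 0.184 ]
216 320 343 [0.5755 0.1564 0.184 ]
224 320 343 [0.5761 0.1613 0.184 ]
232 320 343 [0.5767 0.1663 0.184 ]
240 320 343 [0.5773 0.1713 0.184 ]
248 321 342 [0.5779 0.1764 0.184 ]
[0.001, -0.001, 0.0, 0.041, 0.097, 0.997] rows>=1.6 -> [0.576 0.167 0.2  ]
[-0.0, 0.0, -0.0, 0.0, 0.0, 0.32] rows>=0.5 -> [0.576 0.167 0.168]
```

arm_command --series '[0, 0, 0, 0.041, 0.097, 0.4, 1, 0, 0, 0, 0.041, 0.097, 0.9, 1, 0, 0, 0, 0.041, 0.097, 0.9, 1, 0, 0, 0, 0.041, 0.097, 0.9, 1]'

```text
t: 14.45
eef_pos: [0.5779, 0.1681, 0.2117]
ee_rot: [-3.14, -0.0, -1.7]
force: [0.1, 0.2, 0.5]
width: 0.0876
gripper_force: 0.0
```

arm_command --series '[0, 0, 0, 0, 0, 0.2, 1, 0, 0, 0, 0, 0, 0.4, 1, 0, 0, 0, 0, 0, 0.4, 1, 0, 0, 0, 0, 0, 0.4, 1]'

```text
t: 14.95
eef_pos: [0.578, 0.1679, 0.1728]
ee_rot: [-3.139, 0.002, -1.701]
force: [0.2, 0.4, 0.8]
width: 0.0874
gripper_force: 0.0
```

arm_command --series '[0, 0, 0, 0, 0.01, 0.038, 1, 0, 0, 0, 0, 0.01, 0.038, 0, 0, 0, 0, 0, 0.01, 0.038, 0, 0, 0, 0, 0, 0.01, 0.038, 0, 0, 0, 0, 0, 0.01, 0.038, 0, 0, 0, 0, 0, 0.01, 0.038, 0, 0, 0, 0, 0, 0.01, 0.038, 0, 0, 0, 0, 0, 0.01, 0.038, 0]' --force 45

```text
t: 15.95
eef_pos: [0.5759, 0.1674, 0.167]
ee_rot: [-3.141, 0.001, -1.701]
force: [0.2, -0.3, -0.6]
width: 0.0231
gripper_force: 0.0
```

```bash
python3 - <<'E'
from h import *
s=arm.get_state();print(s['t'],s['eef_pos'].round(4),s['ee_rot'].round(3),s['width'],s['gripper_force'],s['force'].round(1))
R=tool(s);ex=np.array([np.cos(-.128),np.sin(-.128),0]);print('unit shift for -ex 53mm:',(R.inv().apply(-ex*.053)/.1).round(3))
E
```

```text
15.95 [0.5759 0.1674 0.167 ] [-3.141e+00  1.000e-03 -1.701e+00] 0.02308377033837367 0.0 [ 0.2 -0.3 -0.6]
unit shift for -ex 53mm: [ 0.001  0.53  -0.   ]
```

Still closing (width 23 mm); a few more rows.

arm_command --series '[0, 0, 0, 0, 0, 0, 0, 0, 0, 0, 0, 0, 0, 0, 0, 0, 0, 0, 0, 0, 0, 0, 0, 0, 0, 0, 0, 0]'

```text
t: 16.45
eef_pos: [0.5762, 0.1674, 0.1671]
ee_rot: [-3.14, 0.001, -1.701]
force: [3.3, -1.3, -2.3]
width: 0.0138
gripper_force: 45.0
```

arm_command --series '[0, 0, 0, 0, 0.1, 0, 0, 0, 0, 0, 0, 0.2, 0, 0, 0, 0, 0, 0, 0.3, 0, 0, 0, 0, 0, 0, 0.4, 0, 0, 0, 0, 0, 0, 0.5, 0, 0, 0, 0, 0, 0, 0.54, 0, 0, 0, 0, 0, 0, 0.54, 0, 0, 0, 0, 0, 0, 0.54, 0, 0]'

```text
t: 17.45
eef_pos: [0.5233, 0.1748, 0.1671]
ee_rot: [-3.139, 0.002, -1.701]
force: [9.1, -1.1, -6.5]
width: 0.014
gripper_force: 45.0
```

```bash
python3 - <<'E'
from h import *
s=arm.get_state();print(s['t'],s['eef_pos'].round(4),s['width'],s['gripper_force'],s['force'].round(1))
ex=np.array([np.cos(-.128),np.sin(-.128),0]);print('moved',(s['eef_pos']-[.5762,.1674,.1671])@-ex)
mw=arm.camera_model('wrist');w=arm.grab_frame('wrist');t=arm.grab_frame('top');a=arm.grab_frame('scene');np.save('w4.npy',mw['pose']);cv2.imwrite('pics/w4.png',w)
print('mark px',proj(mw,[.5128,.0995,.136]))
W=cv2.resize(w[:300,150:550],None,fx=1.3,fy=1.3);T=cv2.resize(t[180:310,140:300],None,fx=1.7,fy=1.7);A=cv2.resize(a[230:430,300:460],None,fx=1.7,fy=1.7)
c=np.zeros((600,800,3),np.uint8);c[:390,:520]=W;c[:221,525:797]=T;c[230:570,525:797]=A;cv2.imwrite('pics/v4.png',c)
E
```

```text
17.45 [0.5233 0.1748 0.1671] 0.013999244257190156 45.00031113624573 [ 9.1 -1.1 -6.5]
moved 0.05339784530610535
mark px [[318.0667749  100.27354343]]
```

View pics/v4.png

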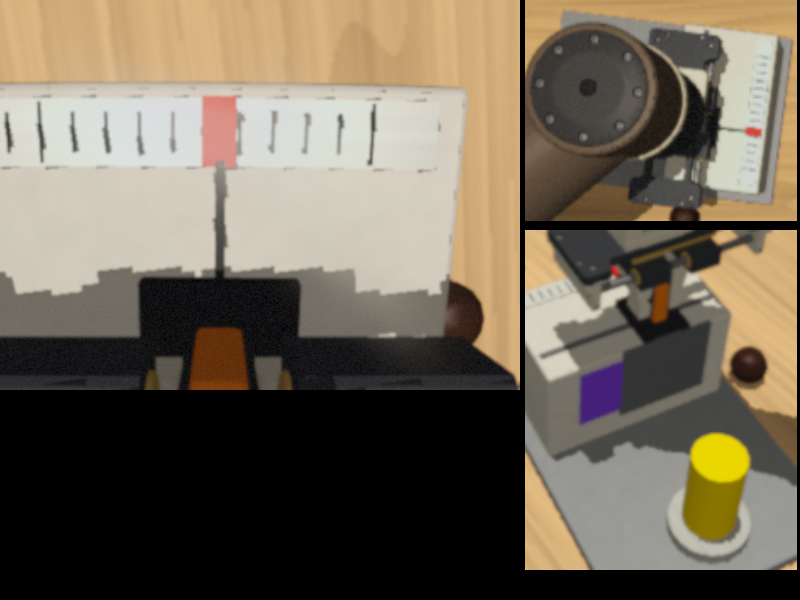

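The pointer meets the middle of the red mark (both at column 219 in the crop), the tab is held and the cup stands on its plate. A short hold to check for slip, then hand in.

arm_command --series '[0, 0, 0, 0, 0, 0, 0, 0, 0, 0, 0, 0, 0, 0, 0, 0, 0, 0, 0, 0, 0, 0, 0, 0, 0, 0, 0, 0]'

```text
t: 18.1
eef_pos: [0.5234, 0.1747, 0.1671]
ee_rot: [-3.139, 0.002, -1.701]
force: [9.3, -0.1, -5.7]
width: 0.0136
gripper_force: 45.0
```

```bash
python3 - <<'E'
from h import *
w=arm.grab_frame('wrist').astype(int);o=cv2.imread('pics/w4.png').astype(int)
f=lambda i:[(np.clip(450-i[r,305:335].sum(1),0,None)*np.arange(305,335)).sum()/max(1,np.clip(450-i[r,305:335].sum(1),0,None).sum()) for r in(140,160,180)]
print(np.round(f(o),1),np.round(f(w),1));s=arm.get_state();print(s['t'],s['width'],s['gripper_force'],s['eef_pos'].round(4))
if np.abs(np.subtract(f(o),f(w))).max()<1.5: print(arm.job_done())
E
```

```text
[318.9 318.8 319.2] [319.3 318.8 319.4]
18.15 0.013480701111839608 44.99979257583618 [0.5234 0.1747 0.1671]
the job is handed in; nothing more can be done
None
```

The job is handed in at 18.2 s: the yellow cup sits upside down over the peg with its rim on the plate, and the arm still holds the shutter with its pointer at the middle of the red mark.

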